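# Set two rolling ball cheeses into the dished display board

## Robot

A 7-joint arm with a two-finger parallel gripper is mounted at the origin on a cart in front of the work surface, level with it; the furniture and walls round the work are solid. World frame = base frame: x ahead of the robot, y to its left, z up, the work surface at z = 0. Lengths are in m, angles in rad, forces in N, time in s.
With the tool pointing down it reaches from about 0.4 to 0.85 m from the base axis. Payload 10.4 kg.
Tool frame: the origin (TCP) lies at the very end of the fingers, on their centre line; the grasp point (between the pads) lies 19 mm behind it; z points along the fingers, y is the line along which they close (so a half turn about z gives the same grasp; the last joint's range is limited). The gripper opens to 87 mm and grips with 3 to 60 N. Pads are 19 mm wide; open, the fingers measure 117 mm over their backs; the gripper's body (75 mm by 190 mm) begins 51 mm behind the grasp point.
Start: joints at [1.201, 0.332, -0.065, 1.46, 0.022, 1.35, -0.088], TCP at [0.212, -0.588, 0.223] pointing down, gripper open.
Joint ranges: [-2.6, 2.6], [-0.5, 2.12], [-1.47, 1.34], [0.16, 2.42], [-1.27, 4.41], [0.06, 2.06], [-2.6, 2.6]. Speed limits (rad/s): [2.22, 2.22, 2.79, 2.79, 3.14, 3.14, 3.14].

## Interface

Orientations are given as a rotation vector (axis times angle).
In Python, from workcell import reach, servo_line, movej, command_gripper, hold, solve_ik, read_camera, PlanningError, hand_in, get_clock, get_joint_positions, get_joint_velocities, get_effort, get_tcp_pos, get_ee_rot, get_force, get_moment, get_opening, get_finger_force gives the robot as it stands. The module is installed in compiled form; this text tells all that it offers. Calls block until the motion is done:
- reach(position, orientation): joint-space move of the TCP to a pose.
- servo_line(position, ori=None, feed=0.15, contact_N=None): straight line of the TCP; ori=None keeps the orientation; feed is the mean speed in m/s. With contact_N (N) it stops when the force on the tool has changed by that much, and returns True; else False.
- movej(angles): joint-space move.
- command_gripper(opening, grip_force=None): finger opening in m; grip_force is the grip in N (None keeps the last); returns when the fingers have stopped.
- hold(seconds).
- solve_ik(position, orientation): joint angles nearest the present ones, or None.
- read_camera(name): name is "scene" or "top" or "wrist"; returns a dict with "pixels" (384x512x3 uint8, blue, green, red), "fx", "fy", "cx", "cy" (pixels), "cam_to_world" (4x4, takes a point from camera to world coordinates). Camera axes: x right, y up, looking along -z (the intrinsics and any distortion apply to the point x, -y, -z); pixel columns grow to the right and rows downward; lengths in m; the calibration is good to about 2 mm. A picture is of the moment at which its call begins. There is no depth.
A pose or a line that the arm cannot do raises PlanningError and nothing moves.
- hand_in(): hands the job in; it is judged then, once.
Readings, each from a call of its own:
- get_clock(): time.
- get_joint_positions(): joint angles.
- get_joint_velocities(): joint speeds.
- get_effort(): joint torques, N m.
- get_tcp_pos(): TCP position.
- get_ee_rot(): TCP orientation.
- get_force(): force on the tool from outside, world axes, zero at the start.
- get_moment(): the same for the moment, N m.
- get_opening(): finger opening in m.
- get_finger_force(): force on a finger pad.
Only numpy, scipy, OpenCV 4.12 (cv2) and the standard library are available. Lean on these libraries where they do the work, as an engineer would, in place of code of your own. Each camera call takes 0.05 s, during which the arm holds its last target. There are 200 camera calls.

## Task

Two small yellow ball cheeses are lying loose on the deck of the cheese counter. Set each of them down gently in one of the two empty dishes of the round wooden display board, one ball to a dish, so that they can no longer roll. Leave the pear-shaped cheese standing in the third dish, and do not disturb the other cheeses.

Things in the scene. Friction and masses are not known exactly. Their poses are not given: they have to be found in the camera images.
- board: Round wooden display board, 232 mm across, lying flat on the deck and fixed to it; a 12 mm thick disc that carries three equal shallow turned wooden dishes. Origin: centre of the disc's underside (at deck height); z up. The dish centres lie 69 mm from the origin, 120 degrees apart, at 0, +120 and -120 degrees from the board's own x axis (dish0, dish1, dish2). The board may start turned to any yaw.
- dish0 (a point): Centre of the inner floor of the dish that holds the pear-shaped cheese, 16 mm above the deck. Each dish is a round cone-shaped hollow, about 57 mm across inside at the rim and 26 mm at its floor, 11 mm deep, with the rim (62 to 63 mm across outside) 27 mm above the deck.
- dish1 (a point): The same point of the second dish (starts empty).
- dish2 (a point): The same point of the third dish (starts empty).
- ball_a_center (a point): Centre of one of the two loose ball cheeses: smooth yellow, 61 mm across and 56 mm high (slightly flattened), about 0.11 kg; at the start it lies on the deck with its centre 28 mm up. It rolls when pushed. Seated in a dish its centre is about 32 mm above the dish floor (48 mm above the deck), so the dish rim then lies 21 mm below its centre. Grip it across its middle from above.
- ball_b_center (a point): Centre of the other loose ball cheese, the same in every way. Either ball may go into either empty dish.
- ball_a: The ball cheese of ball_a_center; origin at its start underside, 28 mm from its centre (it turns with the ball: use the centre).
- ball_b: The ball cheese of ball_b_center; origin likewise.
- pear: Yellow pear-shaped cheese with a small knob on top, 58 mm across, 73 mm high, standing loose in dish0, its top about 91 mm above the deck; origin: centre of its underside, z up its axis. To be left there.
- round_cheese: Bystander: small flat round pale cheese, 101 x 97 x 46 mm, loose on the deck beyond the balls; origin: centre of its underside.
- brick: Bystander: oblong block of pale cheese, 57 x 92 x 40 mm, loose on the deck beyond the balls; origin: centre of its underside.
- slice: Bystander: thin wedge of cheese, 67 x 77 x 30 mm, loose on the deck to the right of the balls; origin: centre of its underside.

How it is judged:
By the outcome, as a careful person would: the job done as asked, in the order asked, and still so for the second after the job is handed in, with the robot touching nothing.
It also fails if it takes over 69 s, if anything falls off the work surface, if the arm or the gripper's body presses on something with over 40 N, if the wrist force passes 120 N, or if a joint passes its speed limit or range.

## Working session

There is one attempt and no reset: what is moved stays moved. The work goes in short steps, each a Python script; the robot and the scene stay as the last script left them, time stands still between calls to the robot, and variables do not carry over. Pictures are saved under pics/ and viewed, at most 10 in all, crops included, and the job is handed in when it is done.

```bash
mkdir -p pics; python3 - <<'E'
from workcell import *
import cv2,numpy as np
for n in ("scene","top"):
    c=read_camera(n); cv2.imwrite(f"pics/{n}0.png",c["pixels"]); print(n,c["fx"],c["fy"],c["cx"],c["cy"],[k for k in c],np.round(c["cam_to_world"],3).tolist())
print(get_tcp_pos(),get_ee_rot(),get_clock(),get_opening())
E
```

```text
scene 380.76272381196355 380.76272381196355 259.13610422592416 187.70516578808432 ['pixels', 'fx', 'fy', 'cx', 'cy', 'cam_to_world'] [[-0.751, 0.345, -0.564, 0.023], [-0.661, -0.398, 0.636, 0.551], [-0.005, 0.85, 0.527, 0.605], [0.0, 0.0, 0.0, 1.0]]
top 352.1929981803211 352.1929981803211 257.66345265916027 191.54436261445056 ['pixels', 'fx', 'fy', 'cx', 'cy', 'cam_to_world'] [[-0.023, 0.987, -0.157, 0.454], [-1.0, -0.024, -0.006, -0.1], [-0.01, 0.157, 0.988, 0.93], [0.0, 0.0, 0.0, 1.0]]
[ 0.21230027 -0.5874816   0.22184485] [-3.09327787e+00 -5.41816703e-01  4.23186484e-04] 0.1 0.08691388665516903
```

View pics/top0.png

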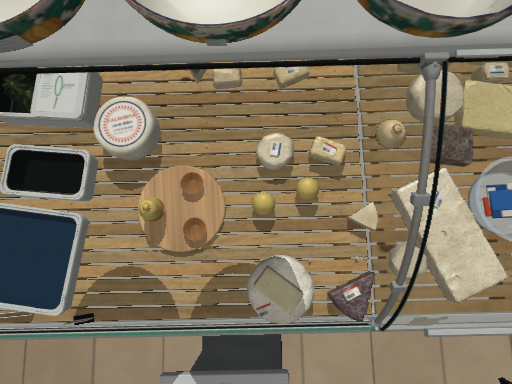

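View pics/scene0.png

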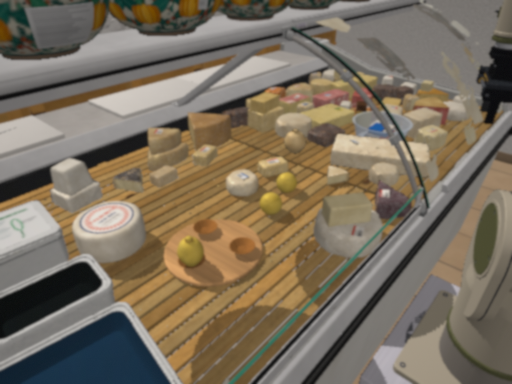

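The top view shows the balls at about (263,204) and (307,188), the empty dishes at (192,184) and (195,231), and the pear at (151,209). The scene view confirms this, with the balls at (271,203) and (287,182). A glass guard with a tube frame stands at the front and right, so I'll triangulate it before moving.

```bash
cat > h.py <<'E'
from workcell import *
import cv2,numpy as np
def ray(c,uv):
    M=c["cam_to_world"]; d=M[:3,:3]@np.array([(uv[0]-c["cx"])/c["fx"],-(uv[1]-c["cy"])/c["fy"],-1]); return M[:3,3],d/np.linalg.norm(d)
def onz(c,uv,z):
    o,d=ray(c,uv); return o+d*(z-o[2])/d[2]
def tri(c1,u1,c2,u2):
    o,d=ray(c1,u1);p,e=ray(c2,u2)
    s=np.linalg.lstsq(np.c_[d,-e],p-o,rcond=None)[0]; a=o+s[0]*d;b=p+s[1]*e
    return (a+b)/2,np.linalg.norm(a-b)
def yellow(img,lo=(22,110,90),hi=(32,255,255)):
    m=cv2.inRange(cv2.cvtColor(img,cv2.COLOR_BGR2HSV),lo,hi)
    m=cv2.morphologyEx(m,cv2.MORPH_OPEN,np.ones((3,3)))
    n,l,s,ce=cv2.connectedComponentsWithStats(m)
    return m,[(s[i],ce[i]) for i in range(1,n) if s[i][4]>60]
E
python3 - <<'E'
from h import *
np.set_printoptions(precision=3,suppress=True)
S=read_camera("scene");T=read_camera("top")
for n,a,b in (("tubebot",(425,208),(380,325)),("tubetop",(290,33),(432,60)),("mid",(408,130),(412,245)),("ball1",(271,203),(263,204)),("ball2",(287,182),(307,188)),("pearknob",(187,238),(151,203))):
    print(n,*tri(S,a,T,b))
for c,n in((S,"S"),(T,"T")):
    m,L=yellow(c["pixels"]); print(n,[(s.tolist(),np.round(ce,1).tolist()) for s,ce in L])
for p in((192,184),(195,231)): print("dish",onz(T,p,.016), onz(T,p,.027))
print(onz(T,(182,209),.012))
W=read_camera("wrist"); 
im=cv2.resize(S["pixels"][0:256,256:512],(512,512)); cv2.imwrite("pics/s1.png",im)
cv2.imwrite("pics/t1.png",cv2.resize(T["pixels"][280:384,100:512],(800,202)))
E
```

```text
tubebot [ 0.254 -0.393  0.003] 0.004716558821655202
tubetop [ 0.737 -0.382  0.406] 0.014166854334824373
mid [ 0.408 -0.439  0.175] 0.09697619308878139
ball1 [ 0.564 -0.107  0.029] 0.0010929938372062943
ball2 [ 0.602 -0.223  0.028] 0.004593494758807851
pearknob [0.57  0.169 0.075] 0.0037028587427108644
S [([277, 172, 19, 20, 303], [286.0, 181.6]), ([260, 192, 21, 22, 364], [270.2, 202.8]), ([178, 237, 24, 29, 512], [189.9, 251.3])]
T [([296, 177, 23, 23, 418], [307.2, 188.1]), ([252, 192, 23, 23, 422], [263.2, 203.0]), ([139, 198, 23, 22, 367], [150.2, 208.4])]
dish [0.624 0.079 0.016] [0.622 0.077 0.027]
dish [0.5   0.071 0.016] [0.5   0.069 0.027]
[0.559 0.106 0.012]
```

View pics/s1.png

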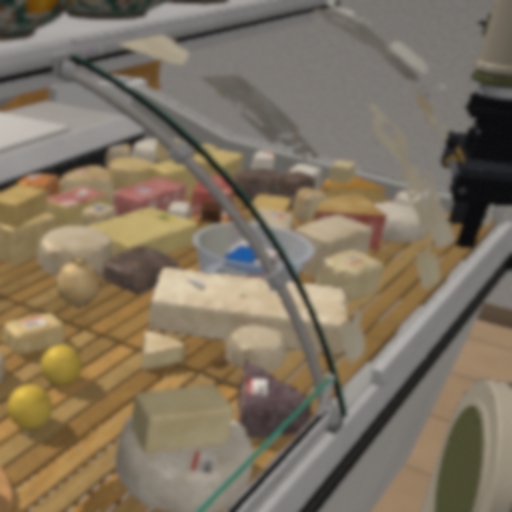

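View pics/t1.png

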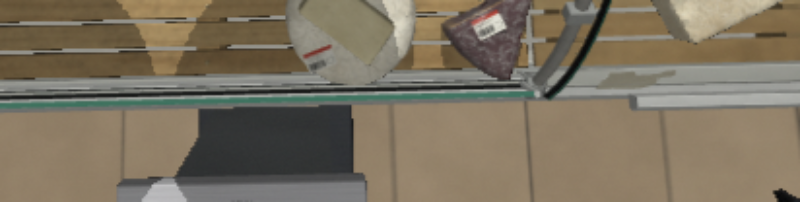

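```bash
python3 - <<'E'
from h import *
np.set_printoptions(precision=3,suppress=True)
S=read_camera("scene");T=read_camera("top");W=read_camera("wrist")
def ony(c,uv,y):
    o,d=ray(c,uv); return o+d*(y-o[1])/d[1]
for p in((425,208),(410,175),(396,140),(380,115),(350,80),(320,53),(290,33)): print("S",ony(S,p,-.385))
for p in((380,325),(400,285),(412,245),(421,200),(426,130),(432,60)): print("T",ony(T,p,-.385))
# teal line: planes
def pl(c,a,b):
    o,d=ray(c,a);_,e=ray(c,b); n=np.cross(d,e); n/=np.linalg.norm(n); return n,n@o
n1,d1=pl(S,(418,200),(235,380)); n2,d2=pl(T,(365,325),(5,328))
for y in(-.35,0,.3): print("teal",np.linalg.lstsq(np.array([n1,n2,[0,1,0]]),np.array([d1,d2,y]),rcond=None)[0])
print(np.round(W["cam_to_world"],3).tolist(),get_tcp_pos(),W["fx"])
R=cv2.Rodrigues(np.array([np.pi,0,0.]))[0]
for p in((.4,-.1,.3),(.564,-.107,.2),(.564,-.107,.02),(.622,.077,.035),(.5,.07,.035),(.602,-.223,.02)):
  for a in (0,45,90,135):
    rv=cv2.Rodrigues(cv2.Rodrigues(np.array([0,0,np.radians(a)]))[0]@R)[0].ravel()
    q=solve_ik(np.array(p),rv); print(p,a,q)
E
```

```text
S [ 0.25  -0.385  0.01 ]
S [ 0.308 -0.385  0.092]
S [ 0.365 -0.385  0.178]
S [ 0.42  -0.385  0.234]
S [ 0.521 -0.385  0.308]
S [ 0.623 -0.385  0.365]
S [ 0.73  -0.385  0.405]
T [ 0.261 -0.385  0.026]
T [ 0.371 -0.385  0.177]
T [ 0.452 -0.385  0.253]
T [ 0.531 -0.385  0.308]
T [ 0.645 -0.385  0.351]
T [ 0.749 -0.385  0.394]
teal [ 0.265 -0.35   0.043]
teal [0.271 0.    0.048]
teal [0.275 0.3   0.053]
[[0.34, 0.907, 0.25, 0.281], [-0.941, 0.328, 0.089, -0.563], [-0.001, -0.265, 0.964, 0.385], [0.0, 0.0, 0.0, 1.0]] [ 0.212 -0.588  0.222] 324.6715472613205
(0.4, -0.1, 0.3) 0 [ 0.761 -0.167 -0.543  1.818 -0.086  1.467 -1.338]
(0.4, -0.1, 0.3) 45 [ 0.8   -0.168 -0.576  1.817 -0.092  1.467 -0.546]
(0.4, -0.1, 0.3) 90 [ 0.842 -0.171 -0.612  1.815 -0.098  1.467  0.247]
(0.4, -0.1, 0.3) 135 [ 0.855 -0.171 -0.623  1.815 -0.1    1.467  1.035]
(0.564, -0.107, 0.2) 0 [ 0.555  0.279 -0.533  1.609  0.146  1.293 -1.572]
(0.564, -0.107, 0.2) 45 [ 0.603  0.289 -0.593  1.606  0.166  1.297 -0.8  ]
(0.564, -0.107, 0.2) 90 [ 0.657  0.302 -0.66   1.604  0.19   1.302 -0.032]
(0.564, -0.107, 0.2) 135 [ 0.683 
[... 546 characters left out ...]
1.614  0.487  1.098 -0.523]
(0.622, 0.077, 0.035) 135 [ 0.406  0.645 -0.81   1.613  0.509  1.106  0.249]
(0.5, 0.07, 0.035) 0 [ 0.516  0.399 -0.854  1.935  0.363  0.968 -2.08 ]
(0.5, 0.07, 0.035) 45 [ 0.639  0.465 -1.011  1.93   0.468  1.003 -1.371]
(0.5, 0.07, 0.035) 90 [ 0.652  0.474 -1.029  1.93   0.481  1.009 -0.595]
(0.5, 0.07, 0.035) 135 [ 0.668  0.486 -1.05   1.929  0.497  1.015  0.179]
(0.602, -0.223, 0.02) 0 [ 0.546  0.571 -0.346  1.596  0.218  1.013 -1.436]
(0.602, -0.223, 0.02) 45 [ 0.636  0.593 -0.468  1.591  0.299  1.03  -0.704]
(0.602, -0.223, 0.02) 90 [ 0.712  0.618 -0.574  1.586  0.372  1.048  0.034]
(0.602, -0.223, 0.02) 135 [ 0.733  0.626 -0.605  1.585  0.393  1.055  0.806]
```

Both views agree on ball heights of 28–29 mm and on the board geometry, with the dishes about 69 mm from its centre. The tube arcs at y≈-0.385, and the front pane's lip is only about 45 mm high at x≈0.27. I'll retract, swing in around the post, then take a closer look with the wrist camera.

```bash
cat >> h.py <<'E'
def ori(deg):
    "tool down, closing axis along deg; picks the half turn nearest joint centre"
    t=np.radians(deg); y=np.array([np.cos(t),np.sin(t),0]); z=np.array([0,0,-1.]); 
    return cv2.Rodrigues(np.c_[np.cross(y,z),y,z])[0].ravel()
def best(p,deg):
    c=[]
    for d in(deg,deg+180):
        q=solve_ik(np.array(p),ori(d))
        if q is not None: c.append((np.abs(np.array(q)-get_joint_positions()).sum(),d,q))
    return min(c,key=lambda a:a[0])[1:]
E
python3 - <<'E'
from h import *
np.set_printoptions(precision=3,suppress=True)
print(servo_line([.15,-.40,.36],feed=.2,contact_N=8),get_tcp_pos(),get_joint_positions())
q=np.array(get_joint_positions()); q[0]-=1.0
movej(q); print(get_tcp_pos(),get_force(),get_joint_positions())
d,q=best([.52,-.03,.33],90); print(d,q)
print(servo_line([.50,-.03,.33],ori=ori(d),feed=.2,contact_N=8),get_tcp_pos(),get_joint_positions())
W=read_camera("wrist"); cv2.imwrite("pics/w1.png",W["pixels"]); print(np.round(W["cam_to_world"],3).tolist(),get_clock())
E
```

```text
False [ 0.15  -0.4    0.359] [ 1.209 -0.139 -0.091  1.693 -0.013  1.589 -0.105]
[ 0.418 -0.091  0.359] [ 0.086 -0.019 -0.955] [ 0.21  -0.139 -0.09   1.693 -0.012  1.589 -0.105]
270 [ 0.187  0.077 -0.231  1.543  0.018  1.524 -1.615]
False [ 0.5   -0.031  0.33 ] [ 0.171  0.031 -0.206  1.591  0.006  1.521 -1.606]
[[-0.0, 0.964, 0.265, 0.573], [-1.0, 0.0, -0.001, -0.03], [-0.001, -0.265, 0.964, 0.492], [0.0, 0.0, 0.0, 1.0]] 4.825
```

View pics/w1.png

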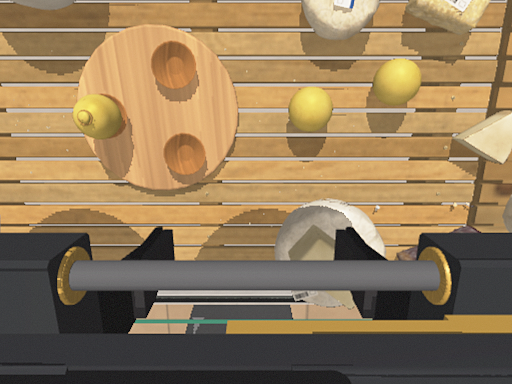

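The wrist view shows everything clearly: balls at (310,108) and (397,81), dish rims centred near (175,64) and (185,154), and the pear at (98,116). I'll turn these pixels into positions.

```bash
python3 - <<'E'
from h import *
np.set_printoptions(precision=4,suppress=True)
W=read_camera("wrist");im=W["pixels"]
m,L=yellow(im,(22,100,60),(34,255,255))
for s,ce in L:
    if s[4]<400: continue
    bb=(s[0]+s[2]/2,s[1]+s[3]/2); print(s.tolist(),ce,"bb",onz(W,bb,.028),"ce",onz(W,ce,.028))
# board outline
hsv=cv2.cvtColor(im,cv2.COLOR_BGR2HSV)
g=cv2.medianBlur(cv2.cvtColor(im,cv2.COLOR_BGR2GRAY),3)
for x0,y0 in((175,64),(185,154)):
    sub=g[y0-35:y0+35,x0-35:x0+35]
    c=cv2.HoughCircles(sub,cv2.HOUGH_GRADIENT,1,50,param1=80,param2=8,minRadius=18,maxRadius=26)
    if c is None: print("none");continue
    u,v,r=c[0][0]; u+=x0-35;v+=y0-35; print("dish px",u,v,r,onz(W,(u,v),.027), "diam", np.linalg.norm(onz(W,(u+r,v),.027)-onz(W,(u-r,v),.027)))
c=cv2.HoughCircles(g[:210,50:260],cv2.HOUGH_GRADIENT,1,100,param1=80,param2=10,minRadius=74,maxRadius=90)
u,v,r=c[0][0];u+=50; print("board",u,v,r,onz(W,(u,v),.012),np.linalg.norm(onz(W,(u+r,v),.012)-onz(W,(u-r,v),.012)))
E
```

```text
[373, 59, 48, 46, 1671] [397.0371  81.0108] bb [ 0.6053 -0.2233  0.028 ] ce [ 0.6065 -0.2232  0.028 ]
[289, 87, 44, 44, 1472] [310.4959 108.214 ] bb [ 0.57   -0.1087  0.028 ] ce [ 0.5711 -0.108   0.028 ]
[73, 94, 47, 45, 1406] [ 96.064  115.2767] bb [0.5601 0.189  0.028 ] ce [0.5617 0.1894 0.028 ]
dish px 172.5 63.5 22.1 [0.6288 0.079  0.027 ] diam 0.0591098074728243
dish px 187.5 164.5 19.9 [0.4924 0.0663 0.027 ] diam 0.057656345693037
board 148.5 112.5 88.3 [0.5652 0.1213 0.012 ] 0.25328789277182756
```

```bash
python3 - <<'E'
from h import *
W=read_camera("wrist");im=W["pixels"][20:200,65:245]
im=cv2.resize(im,(540,540),interpolation=cv2.INTER_CUBIC)
for k in range(0,540,60):
    cv2.putText(im,str(65+k//3),(k,10),0,.35,(255,0,0)); cv2.putText(im,str(20+k//3),(0,k+10),0,.35,(255,0,0)); cv2.line(im,(k,0),(k,4),(255,0,0)); cv2.line(im,(0,k),(4,k),(255,0,0))
cv2.imwrite("pics/w2.png",im)
E
```

```text
(no output)
```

View pics/w2.png

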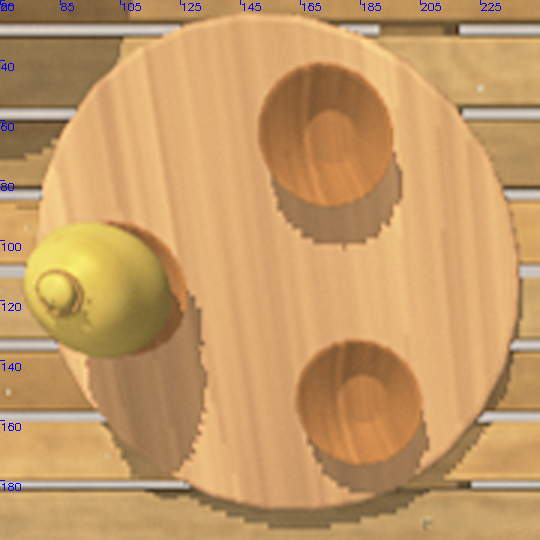

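```bash
python3 - <<'E'
from h import *
np.set_printoptions(precision=4,suppress=True)
W=read_camera("wrist")
A=onz(W,(173.7,64.8),.027);B=onz(W,(184.8,154.2),.027)
print("A",A,onz(W,(176,65.3),.016),"B",B,onz(W,(187.7,153),.016))
C=onz(W,(157.8,107),.012);print("C",C,np.linalg.norm(A-C),np.linalg.norm(B-C),np.linalg.norm(A-B))
b=[.5705,-.1085]
d,q=best([*b,.15],36); print(d,q)
reach(np.array([*b,.15]),ori(d))
print(get_tcp_pos())
print(servo_line([*b,.011],feed=.12,contact_N=6),get_tcp_pos())
command_gripper(.05,12); print(get_opening(),get_finger_force(),get_force())
print(servo_line([*b,.16],feed=.12)); print(get_opening(),get_finger_force(),get_force(),get_clock())
E
```

```text
A [0.6273 0.0776 0.027 ] [0.6279 0.0771 0.016 ] B [0.5074 0.0696 0.027 ] [0.5076 0.0676 0.016 ]
C [0.5728 0.1075 0.012 ] 0.06390949478838641 0.07705900112117728 0.12011068034414477
216 [ 0.2148  0.2898 -0.1255  1.6714  0.0387  1.1828 -2.4335]
[ 0.571 -0.108  0.151]
False [ 0.5711 -0.1086  0.0118]
0.0594817030514632 12.000080136058386 [-1.1205  0.8957  2.166 ]
False
0.059110579132716015 11.999959090026096 [ 0.0312  1.0215 -0.9176] 9.125
```

```bash
python3 - <<'E'
from h import *
np.set_printoptions(precision=4,suppress=True)
t=get_tcp_pos(); print(t, t[2]+.019)
S=read_camera("scene");T=read_camera("top");W=read_camera("wrist")
for n,c in(("S",S),("T",T),("W",W)):
    m,L=yellow(c["pixels"],(22,100,60),(34,255,255))
    for s,ce in L:
        if s[4]<100: continue
        bb=(s[0]+s[2]/2,s[1]+s[3]/2); print(n,s.tolist(),bb,"z.177",onz(c,bb,.177),"z.028",onz(c,bb,.028))
cv2.imwrite("pics/w3.png",W["pixels"])
E
```

```text
[ 0.57   -0.1084  0.1591] 0.17810130749075806
S [308, 105, 45, 20, 597] (np.float64(330.5), np.float64(115.0)) z.177 [ 0.5962 -0.4292  0.177 ] z.028 [ 0.7956 -0.7704  0.028 ]
S [259, 143, 25, 23, 429] (np.float64(271.5), np.float64(154.5)) z.177 [ 0.5617 -0.104   0.177 ] z.028 [ 0.749 -0.332  0.028]
S [277, 172, 19, 20, 303] (np.float64(286.5), np.float64(182.0)) z.177 [ 0.4519 -0.0233  0.177 ] z.028 [ 0.601  -0.2232  0.028 ]
S [178, 237, 24, 29, 515] (np.float64(190.0), np.float64(251.5)) z.177 [0.4347 0.2628 0.177 ] z.028 [0.5778 0.1625 0.028 ]
T [309, 178, 10, 22, 173] (np.float64(314.0), np.float64(189.0)) z.177 [ 0.5767 -0.2169  0.177 ] z.028 [ 0.6009 -0.24    0.028 ]
T [139, 198, 23, 22, 389] (np.float64(150.5), np.float64(209.0)) z.177 [0.5416 0.1368 0.177 ] z.028 [0.559  0.1837 0.028 ]
W [266, 15, 72, 78, 4353] (np.float64(302.0), np.float64(54.0)) z.177 [ 0.6097 -0.1955  0.177 ] z.028 [ 0.6056 -0.2247  0.028 ]
W [194, 199, 122, 62, 5281] (np.float64(255.0), np.float64(230.0)) z.177 [ 0.5798 -0.1215  0.177 ] z.028 [ 0.5449 -0.0744  0.028 ]
W [202, 291, 105, 29, 2317] (np.float64(254.5), np.float64(305.5)) z.177 [ 0.5558 -0.0882  0.177 ] z.028 [ 0.4962 -0.0066  0.028 ]
```

View pics/w3.png

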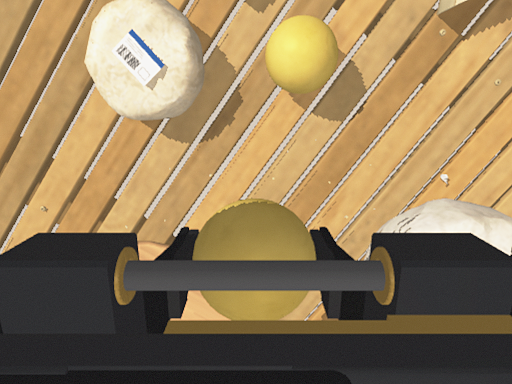

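The ball is held and centred in the pads: the wrist camera puts it at the TCP, so I'll trust that calibration. Next I'll place it in dish A.

```bash
cat >> h.py <<'E'
def place(p,deg):
    d,q=best([*p,.12],deg); print(d,q)
    servo_line([*p,.16],ori=ori(d),feed=.15)
    servo_line([*p,.045],feed=.12)
    f0=get_force()
    print("contact",servo_line([*p,.0295],feed=.02,contact_N=3),get_tcp_pos(),np.array(get_force())-f0)
    command_gripper(get_opening()+.006); hold(.3); command_gripper(.08)
    servo_line([*p,.20],feed=.12); print(get_opening(),get_clock())
E
python3 - <<'E'
from h import *
np.set_printoptions(precision=4,suppress=True)
place([.6275,.077],36)
b=[.6055,-.224]
d,q=best([*b,.15],90); print(d,q)
servo_line([.5,-.03,.33],ori=ori(d),feed=.25)
W=read_camera("wrist"); cv2.imwrite("pics/w4.png",W["pixels"])
m,L=yellow(W["pixels"],(22,100,60),(34,255,255))
for s,ce in L:
    if s[4]>400:
        bb=(s[0]+s[2]/2,s[1]+s[3]/2); print(s.tolist(),onz(W,bb,.028),onz(W,bb,.048))
print(get_clock())
E
```

```text
216 [-0.4545  0.4291  0.3369  1.5823 -0.1509  1.156  -2.5982]
contact True [0.6273 0.077  0.0311] [-0.6954 -0.0371  6.0164]
0.07967040161874048 15.4
270 [-0.0426  0.4426  0.4349  1.5163 -0.193   1.2253 -1.1498]
[147, 37, 47, 51, 1849] [0.6298 0.0819 0.028 ] [0.6273 0.0771 0.048 ]
[375, 58, 47, 47, 1697] [ 0.6055 -0.224   0.028 ] [ 0.6042 -0.2156  0.048 ]
[73, 94, 48, 45, 1439] [0.5601 0.1888 0.028 ] [0.5606 0.1794 0.048 ]
16.5417
```

View pics/w4.png

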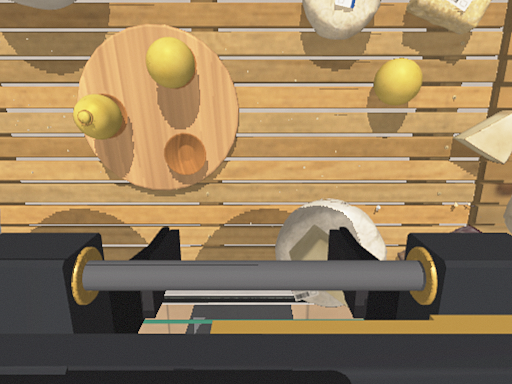

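The first ball sits in dish A at (.627,.077), and the pear at (98,116) and ball 2 at (397,81) haven't moved. Now ball 2.

```bash
python3 - <<'E'
from h import *
np.set_printoptions(precision=4,suppress=True)
b=[.6055,-.224]
d,q=best([*b,.15],90)
command_gripper(.087)
servo_line([*b,.15],ori=ori(d),feed=.25)
print(servo_line([*b,.011],feed=.12,contact_N=6),get_tcp_pos())
command_gripper(.05,12); print(get_opening(),get_finger_force())
servo_line([*b,.16],feed=.12); print(get_opening(),get_finger_force(),get_clock())
if get_opening()>.055:
    place([.5075,.069],-27)
    d,q=best([.5,-.03,.33],90)
    servo_line([.5,-.03,.33],ori=ori(d),feed=.25)
W=read_camera("wrist"); cv2.imwrite("pics/w5.png",W["pixels"])
m,L=yellow(W["pixels"],(22,100,60),(34,255,255))
for s,ce in L:
    if s[4]>400:
        bb=(s[0]+s[2]/2,s[1]+s[3]/2); print(s.tolist(),onz(W,bb,.048))
print(get_clock())
E
```

```text
False [ 0.6061 -0.2242  0.0119]
0.058932197688590156 11.99998276977567
0.05923938436518271 11.99988094449509 21.6
-27 [-0.5143  0.1689  0.3182  1.899  -0.0596  1.0827 -0.6436]
contact True [0.5076 0.0694 0.0313] [-0.4781  2.8265  5.3942]
0.08017970282313089 28.4667
[147, 37, 47, 50, 1811] [0.6274 0.0773 0.048 ]
[73, 94, 49, 44, 1449] [0.5605 0.1788 0.048 ]
[160, 134, 44, 43, 1481] [0.5081 0.0696 0.048 ]
29.7667
```

View pics/w5.png

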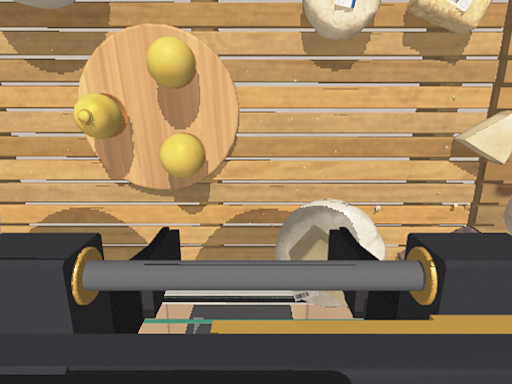

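Both balls are seated, at (171,62) and (182,155). The pear and the bystander cheeses haven't moved, and the robot is clear of everything.

```bash
python3 -c "
from workcell import *
print(hand_in(),get_clock())"
```

```text
the job is handed in; nothing more can be done
the job is handed in; nothing more can be done
```

Both ball cheeses are seated in the two empty dishes, one to a dish, with the pear and the other cheeses undisturbed; the job was handed in at about 30 s on the robot's clock.

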